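# Take the red vial caddy off its keyhole screw for washing

## Task

Three vial caddies hang by keyholes on the screws of the small bench rack. Take down the red one: lift it until the screw head is in the wide part of its keyhole, pull it straight off, and stand it upright in the steel wash tray, setting it down rather than dropping it. Leave the blue and yellow caddies hanging as they are.

Things in the scene. Friction and masses are not known exactly. Their poses are not given: they have to be found in the camera images.
- red_caddy: red plastic vial caddy hung on the rack (sizes in mm): 72 wide (y), 136 high. Origin: centre of underside, 50 over the table; x points from front to back, into the rack; z up. Back plate 6 thick at x 19 to 25; below in front a block, x -25, 36 high, with vial caps up to z 56. On top a grip fin, free at both sides: y -9 to 9, x -29 to 19, z 106 to 136; pinch its sides from above at x -7, z 122. Stands by itself; 0.13-0.25 kg
- red_keyhole (a point): centre of the wide part (36 x 36 mm) of the red caddy's keyhole, at x 22, z 60 of the caddy; above it a slot 10 wide, 18 long, where it hangs. Screw: head 18 wide, 5 thick, 2 in front of the plate; shank 7, now 32 above this point. Raise the caddy 32 (25 to 40 will do), then pull it along its own -x: off the screw after 15, clear of its neighbours after 65. Rack rail top: 160 over the table
- blue_caddy: a blue plastic vial caddy hung on one of three steel screws of the rack. Same shape and frame as the red one; leave it hanging. The screws are 105 mm apart along the rack
- yellow_caddy: a yellow plastic vial caddy hung on one of three steel screws of the rack. Same shape and frame as the red one; leave it hanging
- tray: bare steel wash tray lying on the table, fixed, open above: 160 (x) by 200 (y) mm outside, wall 4 mm thick, rim 18 mm high. Origin: centre of its underside; inner floor 4 mm above that. A low notebook (17 mm high) lies on the other side of the bench

How it is judged:
By the outcome, as a careful person would: the job done as asked, in the order asked, and still so for the second after the job is handed in, with the robot touching nothing.
It also fails if it takes over 37 s, if anything falls off the work surface, if the arm or the gripper's body presses on something with over 40 N, if the wrist force passes 120 N, or if a joint passes its speed limit or range.

## Robot

A 6-joint arm with a two-finger parallel gripper is mounted at the origin on the work surface. World frame = base frame: x ahead of the robot, y to its left, z up, the work surface at z = 0. Lengths are in mm, angles in rad, forces in N, time in s.
With the tool pointing down it reaches from about 275 to 1000 mm from the base axis. Payload 8.4 kg.
Tool frame: the origin (TCP) lies at the very end of the fingers, on their centre line; the grasp point (between the pads) lies 19 mm behind it (r.tcp_to_grasp is the distance from the TCP to the grasp point, in mm); z points along the fingers, y is the line along which they close (so a half turn about z gives the same grasp; the last joint's range is limited). The gripper opens to 85 mm and grips with 20 to 120 N. Pads are 22 mm wide; open, the fingers measure 114 mm over their backs; the gripper's body (76 mm by 85 mm) begins 54 mm behind the grasp point. The pads swing forward as they close: fully open they stand 13 mm farther back than shut.
Start: joints at [1.182, 0.353, 1.633, -0, 1.155, -0.002], TCP at [235.765, 578.829, 231.281] pointing down, gripper open.
Joint ranges: [-2.63, 2.63], [-0.92, 2.1], [0.06, 2.66], [-1.3, 4.44], [0, 2.69], [-3.02, 3.02]. Speed limits (rad/s): [2.22, 2.22, 2.79, 3.14, 3.14, 3.14].

## Interface

Orientations are given as [roll, pitch, yaw] about the fixed x, y, z axes, in that order (R = Rz(yaw) Ry(pitch) Rx(roll)).
In Python, from rig import r gives the robot as it stands. The module is installed in compiled form; this text tells all that it offers.
- The arm moves only by the tool play_rows, never from a script. Its argument "rows" is a list of rows, each an object with "dp": the shift along the tool's x, y, z in units of 40 mm (1.0 is 40 mm), a list of three; "turn": the turn, a rotation vector about the tool's x, y, z in units of 6 degrees (1.0 is 6 degrees), a list of three; "fingers": the closure, from 0 (fully open) to 1 (shut). In form: [{"dp": [tx, ty, tz], "turn": [wx, wy, wz], "fingers": fingers}, ...]. A call has 1 to 5 rows; each row shifts and turns the commanded pose from where the row before left it, along the tool's axes as they then stand; what a row does not reach is not made up. A row lasts 1/12 s, in which the tool goes at most 41.7 mm and 7.16 degrees, less where a joint would pass 70% of its speed; a pose out of reach is approached as far as the arm can. A call is refused whole if a number of a shift passes 1 or a number of a turn 1, either way. A call with a gripper value outside its range is refused whole. The fingers move at their own pace and stop on an object; "force" is the grip in N (left out, the last holds). Time passes only in rows, so rows that do not move let the fingers close. It gives the time, the measured TCP pose, the force, the opening and the grip force at its end, in the units of the state.
- r.sense(): the state, without advancing time (a new reading comes with each control period).
- r.grab_frame(name): name is "side" or "top" or "wrist"; returns a dict with "pixels" (384x512x3 uint8, red, green, blue), "fx", "fy", "cx", "cy" (pixels), "pose" (4x4, takes a point from camera to world coordinates). Camera axes: x right, y down, z forward; pixel columns grow to the right and rows downward; lengths in mm; the calibration is good to about 2 mm. A picture is of the moment at which its call begins. There is no depth.
- r.sign_off(): hands the job in; it is judged then, once.
The state is a dict: "clock": time; "qpos": joint angles; "qvel": joint speeds; "joint_efforts": joint torques, N m; "eef_pos": TCP position; "tcp_rot": TCP orientation; "contact_force": force on the tool from outside, world axes, zero at the start; "wrist_torque": the same for the moment, N m; "opening": opening from 0.0 (shut) to 1.0 (fully open); "grasp_force": force on a finger pad.
Only numpy, scipy, OpenCV 4.12 (cv2) and the standard library are available. Lean on these libraries where they do the work, as an engineer would, in place of code of your own. Each camera call takes 0.05 s, during which the arm holds its last target. There are 200 camera calls.

## Working session

There is one attempt and no reset: what is moved stays moved. The work goes in short steps, Python scripts to look and compute and a tool call to move; the robot and the scene stay as the last step left them, time stands still between calls to the robot, and variables do not carry over. Pictures are saved under pics/ and viewed, at most 10 in all, crops included, and the job is handed in when it is done.

Besides the shell and the picture viewer there is one more tool, called as name(argument=value, ...), one argument or row to a line, values as JSON. play_rows: Moves the arm, as the interface text tells. Its arguments: {"type":"object","properties":{"rows":{"type":"array"},"force":{"type":"number"}},"required":["rows"]}

```bash
mkdir -p pics
python3 - <<'E'
from rig import r
import cv2,numpy as np,pickle
s=r.sense();print({k:np.round(v,3) for k,v in s.items()})
ims=[]
for n in("side","top"):
    f=r.grab_frame(n);pickle.dump(f,open(n+'.pkl','wb'));print(n,f['fx'],f['fy'],f['cx'],f['cy'],np.round(f['pose'],3).tolist())
    cv2.imwrite(f'pics/{n}0.png',f['pixels'][:,:,::-1])
E
```

```text
{'clock': np.float64(0.0), 'qpos': array([ 1.182,  0.354,  1.634, -0.   ,  1.155, -0.002]), 'qvel': array([ 0.   , -0.001, -0.001, -0.   ,  0.   , -0.001]), 'joint_efforts': array([ 1.0000e-03, -6.0525e+01, -3.4206e+01,  0.0000e+00,  9.0000e-03,
        0.0000e+00]), 'eef_pos': array([235.579, 578.383, 230.546]), 'tcp_rot': array([-3.14 ,  0.   ,  2.755]), 'contact_force': array([ 0.483,  0.441, -0.046]), 'wrist_torque': array([-0.004, -0.005, -0.043]), 'grasp_force': np.float64(0.0), 'opening': np.float64(1.0)}
side 473.53846732499557 473.53846732499557 253.5482478424912 178.15346749267627 [[0.671, -0.404, 0.621, 9.212], [-0.741, -0.363, 0.565, -461.911], [-0.003, -0.84, -0.543, 548.109], [0.0, 0.0, 0.0, 1.0]]
top 359.44004175928706 359.44004175928706 253.2991705667037 194.27190769785383 [[0.023, -0.993, 0.115, 454.61], [-1.0, -0.022, 0.009, 14.918], [-0.007, -0.115, -0.993, 849.76], [0.0, 0.0, 0.0, 1.0]]
```

View pics/side0.png

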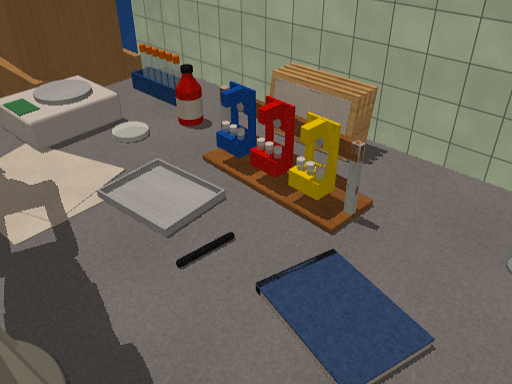

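View pics/top0.png

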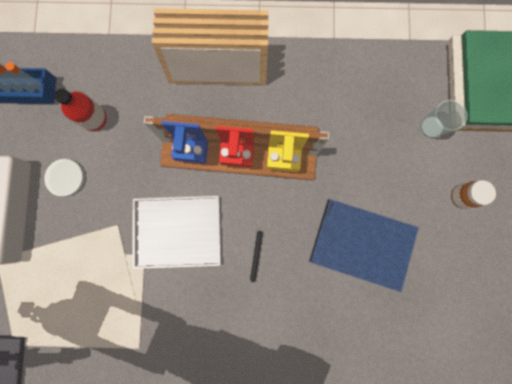

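The side view shows blue (238,120), red (273,137) and yellow (316,160) on the rack, with the tray at (162,193). The top view has red at (236,147), the tray at (177,232), and the rack slightly turned. Next I'll zoom in for the fin.

```bash
cat > h.py <<'E'
import numpy as np,cv2,pickle
def plane(f,px,z):
    px=np.atleast_2d(px).astype(float);P=f['pose']
    d=np.c_[(px[:,0]-f['cx'])/f['fx'],(px[:,1]-f['cy'])/f['fy'],np.ones(len(px))]@P[:3,:3].T
    return P[:3,3]+d*((z-P[2,3])/d[:,2])[:,None]
def proj(f,X):
    P=f['pose'];c=(np.atleast_2d(X)-P[:3,3])@P[:3,:3]
    return np.c_[c[:,0]/c[:,2]*f['fx']+f['cx'],c[:,1]/c[:,2]*f['fy']+f['cy']]
E
python3 - <<'E'
from h import *
t=pickle.load(open('top.pkl','rb'));s=pickle.load(open('side.pkl','rb'))
# tray
hsv=cv2.cvtColor(t['pixels'],cv2.COLOR_RGB2HSV)
m=((hsv[:,:,1]<30)&(hsv[:,:,2]>125)).astype(np.uint8);m[:185]=0;m[280:]=0;m[:,:128]=0;m[:,228:]=0
c=max(cv2.findContours(m,0,2)[0],key=cv2.contourArea)
w=plane(t,c[:,0,:],18)[:,:2].astype(np.float32)
print('tray',cv2.minAreaRect(w))
for n,lo,hi in(('red',(0,150,60),(8,255,255)),('yel',(24,150,80),(34,255,255)),('blu',(108,150,50),(125,255,255))):
    m=cv2.inRange(hsv,lo,hi);m[:115]=0;m[175:]=0;m[:,:160]=0;m[:,315:]=0
    c=max(cv2.findContours(m,0,2)[0],key=cv2.contourArea);print(n,cv2.boundingRect(c),cv2.minAreaRect(c))
A=cv2.resize(t['pixels'][112:182,155:325],None,fx=4.7,fy=4.7,interpolation=cv2.INTER_CUBIC)
B=cv2.resize(s['pixels'][75:215,205:365],None,fx=1.9,fy=1.9,interpolation=cv2.INTER_CUBIC)
C=np.zeros((A.shape[0]+B.shape[0],A.shape[1],3),np.uint8);C[:A.shape[0]]=A;C[A.shape[0]:,:B.shape[1]]=B
cv2.imwrite('pics/z1.png',C[:600,:800,::-1]);print(C.shape)
E
```

```text
tray ((460.9970397949219, 197.3474578857422), (215.7440948486328, 233.63107299804688), 1.3459515571594238)
red (215, 125, 40, 43) ((233.72891235351562, 146.1383056640625), (40.390960693359375, 39.63337707519531), 4.573921203613281)
yel (269, 131, 39, 31) ((287.5121765136719, 146.39024353027344), (36.44240951538086, 28.712200164794922), 6.340191841125488)
blu (164, 123, 34, 28) ((179.48965454101562, 137.1241455078125), (33.21819305419922, 26.242372512817383), 4.763641834259033)
(595, 799, 3)
```

View pics/z1.png

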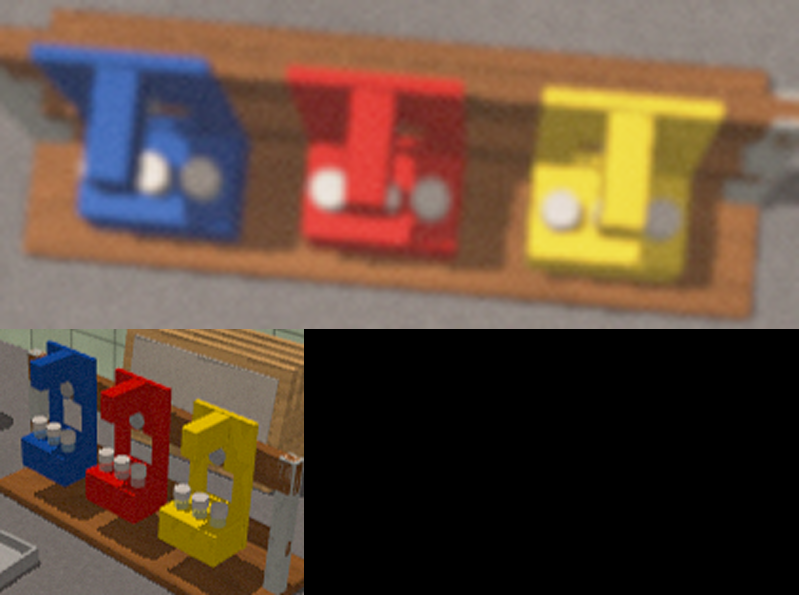

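The enlarged top view shows the red fin between crop columns 347 and 393, its front end at crop row ~207 and the plate's back edge running from (288,66) to (465,80). I'll turn these into world points and check them against the given sizes and the side view.

Run:
```python
from h import *
t=pickle.load(open('top.pkl','rb'));s=pickle.load(open('side.pkl','rb'))
cr=lambda a:(np.array(a)-1.85)/4.7+[155,112]
P=plane(t,cr([(288,66),(465,80),(350,90),(395,92),(345,207),(390,212)]),186)[:,:2]
print('plate',P[:2],np.linalg.norm(P[0]-P[1]),'fin',P[2:])
for n,a in(('blue',[(30,45),(208,60)]),('yel',[(545,87),(723,102)])):print(n,plane(t,cr(a),186)[:,:2])
T=plane(t,[(132,198),(219,195.5),(221,267),(134,269)],18)[:,:2];print('tray',T,T.mean(0),[np.linalg.norm(T[i]-T[i-1]) for i in range(4)])
e=P[1]-P[0];th=np.arctan2(e[0],-e[1]);th=np.arctan2(*( -e[[0]].tolist(),-e[1])) if 0 else np.arctan2(e[0],-e[1])
# caddy y axis = -(e) direction
yv=-e/np.linalg.norm(e);xv=np.array([yv[1],-yv[0]]);yaw=np.arctan2(xv[1],xv[0])
O=P[:2].mean(0)-25*xv
print('yaw',yaw,'origin from plate',O,'fin front mid ->',P[4:].mean(0)+29*xv)
# side check
L=np.array([[x,y,z] for x,y,z in[(25,36,136),(25,-36,136),(-29,9,136),(-29,-9,136),(-25,36,36),(-25,-36,36),(-25,-36,0)]])
W=np.c_[O+L[:,:1]*xv+L[:,1:2]*yv,L[:,2]+50]
pr=proj(s,W);print(np.round(pr,1))
S=s['pixels'][75:215,225:365].copy();S=cv2.resize(S,None,fx=4,fy=4,interpolation=cv2.INTER_CUBIC)
for p in pr:cv2.circle(S,tuple(np.int32((p-[225,75]+.5)*4)),3,(0,255,0),-1)
cv2.imwrite('pics/s1.png',S[:,:,::-1])
```

```text
plate [[661.09073962  95.32824129]
 [656.74181887  23.56757332]] 71.89232629038021 fin [[651.63055387  69.92208121]
 [651.17650281  51.71861486]
 [603.42913711  70.45960761]
 [601.77026372  52.36933978]]
blue [[667.70459194 200.38380994]
 [662.92464339 127.83784701]]
yel [[654.50210991  -8.79079477]
 [649.76988711 -80.59673116]]
tray [[535.72206301 305.39217055]
 [546.03829257 102.60590907]
 [382.34873342  92.53233331]
 [373.24726924 290.80498912]] [459.33908956 197.83385051] [np.float64(163.12830678079672), np.float64(203.0484977508385), np.float64(163.99923384150625), np.float64(198.48144167996688)]
yaw -0.06052909512052175 origin from plate [633.96206241  60.96021084] fin front mid -> [631.54659195  59.6602016 ]
[[266.7  94.5]
 [294.7 105.5]
 [256.7 106.8]
 [263.7 109.8]
 [248.5 148.6]
 [274.8 161.8]
 [274.4 177.8]]
```

View pics/s1.png

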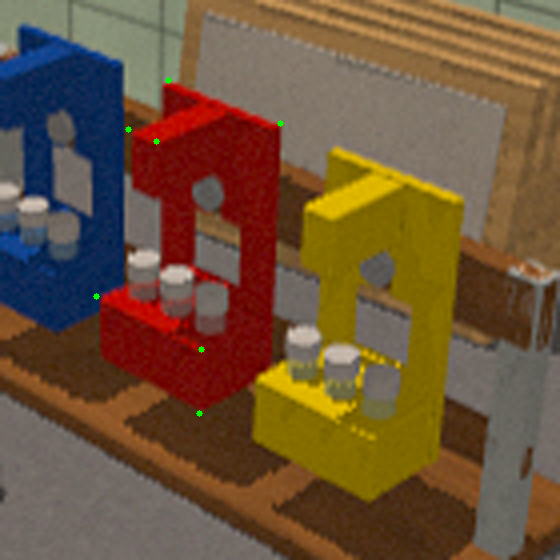

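The top-view pose reprojects in the side view to within about 2 px (green dots at the plate, fin and block corners), and the sizes agree: plate 71.9 vs 72, tray 163x201. The red caddy is at about (633, 60.3) with yaw -0.06, and the tray centre is about (459, 198). I'll start moving.

play_rows(
  rows=[
    {"dp": [0, 0, 0], "turn": [0, 0, -0.78], "fingers": 0.3},
    {"dp": [0, 0, 0], "turn": [0, 0, -0.78], "fingers": 0.3},
    {"dp": [0, 0, 0], "turn": [0, 0, -0.78], "fingers": 0.3},
    {"dp": [0, 0, 0], "turn": [0, 0, -0.78], "fingers": 0.3},
    {"dp": [0, 0, 0], "turn": [0, 0, 0], "fingers": 0.3},
  ],
  force=60,
)

```text
clock: 0.52
eef_pos: [235.6, 578.6, 230.9]
tcp_rot: [-3.141, -0.0, 3.085]
contact_force: [-0.1, -1.0, 1.1]
opening: 0.699
grasp_force: 0.0
```

play_rows(
  rows=[
    {"dp": [-0.62, -0.72, 0], "turn": [0, 0, 0], "fingers": 0.3},
    {"dp": [-0.62, -0.72, 0], "turn": [0, 0, 0], "fingers": 0.3},
    {"dp": [-0.62, -0.72, 0], "turn": [0, 0, 0], "fingers": 0.3},
    {"dp": [-0.62, -0.72, 0], "turn": [0, 0, 0], "fingers": 0.3},
    {"dp": [-0.62, -0.72, 0], "turn": [0, 0, 0], "fingers": 0.3},
  ],
)

```text
clock: 0.93
eef_pos: [351.5, 426.1, 231.1]
tcp_rot: [-3.141, -0.0, 3.079]
contact_force: [0.4, 0.4, -0.3]
opening: 0.701
grasp_force: 0.0
```

play_rows(
  rows=[
    {"dp": [-0.62, -0.72, 0], "turn": [0, 0, 0], "fingers": 0.3},
    {"dp": [-0.62, -0.72, 0], "turn": [0, 0, 0], "fingers": 0.3},
    {"dp": [-0.62, -0.72, 0], "turn": [0, 0, 0], "fingers": 0.3},
    {"dp": [-0.62, -0.72, 0], "turn": [0, 0, 0], "fingers": 0.3},
    {"dp": [0, 0, 0], "turn": [0, 0, 0], "fingers": 0.3},
  ],
)

```text
clock: 1.35
eef_pos: [446.0, 302.1, 231.2]
tcp_rot: [-3.14, 0.001, 3.075]
contact_force: [-0.4, 0.5, 0.6]
opening: 0.7
grasp_force: 0.0
```

play_rows(
  rows=[
    {"dp": [-0.6, -0.72, 0], "turn": [0, 0, 0], "fingers": 0.3},
    {"dp": [-0.6, -0.72, 0], "turn": [0, 0, 0], "fingers": 0.3},
    {"dp": [-0.6, -0.72, 0], "turn": [0, 0, 0], "fingers": 0.3},
    {"dp": [-0.6, -0.72, 0], "turn": [0, 0, 0], "fingers": 0.3},
    {"dp": [-0.6, -0.72, 0], "turn": [0, 0, 0], "fingers": 0.3},
  ],
)

```text
clock: 1.77
eef_pos: [554.8, 154.4, 231.2]
tcp_rot: [3.142, -0.0, 3.079]
contact_force: [-0.1, -0.3, -0.1]
opening: 0.7
grasp_force: 0.0
```

play_rows(
  rows=[
    {"dp": [-0.6, -0.72, 0], "turn": [0, 0, 0], "fingers": 0.3},
    {"dp": [-0.6, -0.72, 0], "turn": [0, 0, 0], "fingers": 0.3},
    {"dp": [-0.4, -0.6, 0], "turn": [0, 0, 0], "fingers": 0.3},
    {"dp": [0, 0, 0], "turn": [0, 0, 0], "fingers": 0.3},
    {"dp": [0, 0, 0], "turn": [0, 0, 0], "fingers": 0.3},
  ],
)

```text
clock: 2.18
eef_pos: [613.4, 69.4, 230.8]
tcp_rot: [3.142, -0.001, 3.077]
contact_force: [0.5, 0.4, 0.7]
opening: 0.7
grasp_force: 0.0
```

Run:
```python
from rig import r
import cv2,pickle
f=r.grab_frame('wrist');pickle.dump(f,open('w.pkl','wb'));print(f['pose'].round(2).tolist())
cv2.imwrite('pics/w0.png',f['pixels'][:,:,::-1])
```

```text
[[0.06, 0.96, 0.29, 540.07], [1.0, -0.06, -0.02, 74.44], [-0.0, 0.29, -0.96, 372.58], [0.0, 0.0, 0.0, 1.0]]
```

View pics/w0.png

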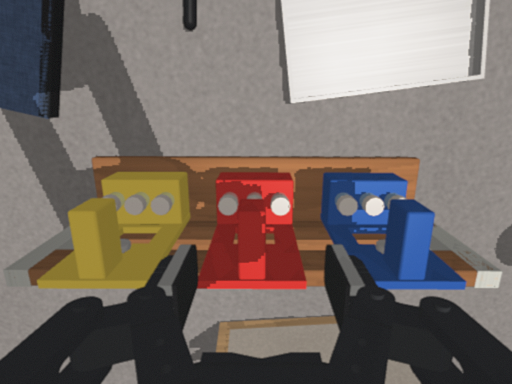

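The wrist view shows the red fin top from front (240..265,200) to rear (239..265,277), and the plate's back corners at (199,287) and (306,287), centred between the fingers. I'll convert these at z=186.

Run:
```python
from h import *
from rig import r
w=pickle.load(open('w.pkl','rb'))
P=plane(w,[(199,287),(306,287),(240,200),(265,200),(239,277),(265,277)],186)[:,:2];print(P.round(1))
e=P[0]-P[1];yv=-e/np.linalg.norm(e)
if yv[1]<0:yv=-yv
xv=np.array([yv[1],-yv[0]]);print(np.linalg.norm(e),np.arctan2(xv[1],xv[0]))
print('O plate',P[:2].mean(0)-25*xv,'O fin',P[2:4].mean(0)+29*xv)
s=r.sense();print(s['eef_pos'],s['tcp_rot'])
```

```text
[[655.7  26.2]
 [660.1  96.2]
 [597.8  58. ]
 [598.8  73. ]
 [650.   53. ]
 [651.   69.8]]
70.12621789459774 -0.06380814269027459
O plate [632.95799383  62.78396606] O fin [627.23517261  63.64312111]
[612.74149517  70.40706501 230.79550108] [ 3.14138359e+00 -1.14260741e-03  3.07852673e+00]
```

play_rows(
  rows=[
    {"dp": [-0.32, -0.19, 0], "turn": [0, 0, 0], "fingers": 0.3},
    {"dp": [0, 0, 0.6], "turn": [0, 0, 0], "fingers": 0.3},
    {"dp": [0, 0, 0.6], "turn": [0, 0, 0], "fingers": 0.3},
    {"dp": [0, 0, 0.4], "turn": [0, 0, 0], "fingers": 0.3},
    {"dp": [0, 0, 0.34], "turn": [0, 0, 0], "fingers": 0.3},
  ],
)

```text
clock: 2.65
eef_pos: [623.8, 63.8, 152.1]
tcp_rot: [3.142, -0.002, 3.082]
contact_force: [-0.6, 0.9, -0.0]
opening: 0.7
grasp_force: 0.0
```

play_rows(
  rows=[
    {"dp": [0, 0, 0], "turn": [0, 0, 0], "fingers": 0.5},
    {"dp": [0, 0, 0], "turn": [0, 0, 0], "fingers": 0.6},
    {"dp": [0, 0, 0], "turn": [0, 0, 0], "fingers": 0.68},
    {"dp": [0, 0, 0], "turn": [0, 0, 0], "fingers": 0.72},
    {"dp": [0, 0, 0], "turn": [0, 0, 0], "fingers": 0.74},
  ],
  force=40,
)

```text
clock: 3.07
eef_pos: [626.0, 62.5, 154.9]
tcp_rot: [3.141, 0.002, 3.082]
contact_force: [-0.5, 0.8, -0.3]
opening: 0.262
grasp_force: 0.0
```

play_rows(
  rows=[
    {"dp": [0, 0, 0], "turn": [0, 0, 0], "fingers": 0.76},
    {"dp": [0, 0, 0], "turn": [0, 0, 0], "fingers": 0.78},
    {"dp": [0, 0, 0], "turn": [0, 0, 0], "fingers": 0.8},
    {"dp": [0, 0, 0], "turn": [0, 0, 0], "fingers": 0.9},
    {"dp": [0, 0, 0], "turn": [0, 0, 0], "fingers": 1.0},
  ],
  force=60,
)

```text
clock: 3.48
eef_pos: [625.6, 62.1, 154.2]
tcp_rot: [3.141, 0.0, 3.081]
contact_force: [-1.2, 0.5, 5.4]
opening: 0.202
grasp_force: 59.1
```

play_rows(
  rows=[
    {"dp": [0, 0, 0], "turn": [0, 0, 0], "fingers": 1.0},
    {"dp": [0, 0, 0], "turn": [0, 0, 0], "fingers": 1.0},
  ],
)

```text
clock: 3.65
eef_pos: [625.6, 62.1, 154.2]
tcp_rot: [3.141, 0.001, 3.081]
contact_force: [-1.2, 0.5, 5.7]
opening: 0.201
grasp_force: 59.2
```

play_rows(
  rows=[
    {"dp": [0, 0, -0.2], "turn": [0, 0, 0], "fingers": 1.0},
    {"dp": [0, 0, -0.2], "turn": [0, 0, 0], "fingers": 1.0},
    {"dp": [0, 0, -0.2], "turn": [0, 0, 0], "fingers": 1.0},
    {"dp": [0, 0, -0.22], "turn": [0, 0, 0], "fingers": 1.0},
    {"dp": [0, 0, 0], "turn": [0, 0, 0], "fingers": 1.0},
  ],
)

```text
clock: 4.07
eef_pos: [626.0, 62.2, 188.7]
tcp_rot: [3.141, 0.002, 3.081]
contact_force: [-2.1, -0.1, -1.4]
opening: 0.202
grasp_force: 58.7
```

play_rows(
  rows=[
    {"dp": [0, 0, 0], "turn": [0, 0, 0], "fingers": 1.0},
  ],
)

```text
clock: 4.15
eef_pos: [625.7, 62.1, 187.3]
tcp_rot: [3.141, 0.001, 3.081]
contact_force: [0.3, -0.0, -2.3]
opening: 0.201
grasp_force: 58.6
```

Run:
```python
from rig import r
import cv2
f=r.grab_frame('side')
cv2.imwrite('pics/s2.png',cv2.resize(f['pixels'][40:215,190:365],None,fx=3.4,fy=3.4,interpolation=cv2.INTER_CUBIC)[:,:,::-1])
```

```text
(no output)
```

View pics/s2.png

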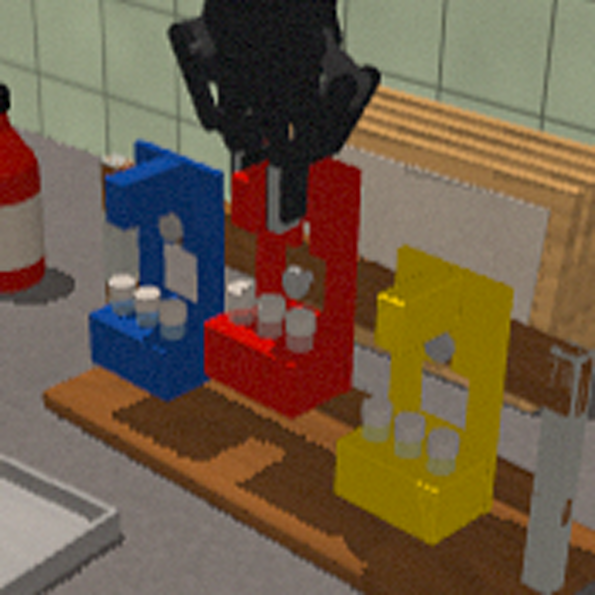

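The side view shows the caddy raised about 33 mm, with the screw head at crop (297,280) inside the wide part and the neighbours unmoved. Now I'll pull straight along the tool's +x, which is the caddy's -x.

play_rows(
  rows=[
    {"dp": [0.2, 0, 0], "turn": [0, 0, 0], "fingers": 1.0},
    {"dp": [0.2, 0, 0], "turn": [0, 0, 0], "fingers": 1.0},
    {"dp": [0.2, 0, 0], "turn": [0, 0, 0], "fingers": 1.0},
    {"dp": [0.3, 0, 0], "turn": [0, 0, 0], "fingers": 1.0},
    {"dp": [0.3, 0, 0], "turn": [0, 0, 0], "fingers": 1.0},
  ],
)

```text
clock: 4.62
eef_pos: [576.1, 65.0, 186.2]
tcp_rot: [-3.141, -0.001, 3.082]
contact_force: [-0.2, 0.2, -1.5]
opening: 0.203
grasp_force: 58.6
```

play_rows(
  rows=[
    {"dp": [0.3, 0, 0], "turn": [0, 0, 0], "fingers": 1.0},
    {"dp": [0.3, 0, 0], "turn": [0, 0, 0], "fingers": 1.0},
    {"dp": [0.3, 0, 0], "turn": [0, 0, 0], "fingers": 1.0},
    {"dp": [0.3, 0, 0], "turn": [0, 0, 0], "fingers": 1.0},
    {"dp": [0, 0, 0], "turn": [0, 0, 0], "fingers": 1.0},
  ],
)

```text
clock: 5.03
eef_pos: [526.7, 67.9, 186.2]
tcp_rot: [-3.141, -0.002, 3.082]
contact_force: [-0.8, 0.5, -2.7]
opening: 0.205
grasp_force: 58.6
```

play_rows(
  rows=[
    {"dp": [0.34, 0.52, 0], "turn": [0, 0, 0], "fingers": 1.0},
    {"dp": [0.34, 0.52, 0], "turn": [0, 0, 0], "fingers": 1.0},
    {"dp": [0.34, 0.52, 0], "turn": [0, 0, 0], "fingers": 1.0},
    {"dp": [0.34, 0.52, 0], "turn": [0, 0, 0], "fingers": 1.0},
    {"dp": [0.34, 0.52, 0], "turn": [0, 0, 0], "fingers": 1.0},
  ],
)

```text
clock: 5.45
eef_pos: [467.7, 176.7, 186.6]
tcp_rot: [3.141, 0.001, 3.081]
contact_force: [0.4, 0.4, -2.1]
opening: 0.203
grasp_force: 59.0
```

play_rows(
  rows=[
    {"dp": [0.34, 0.52, 0], "turn": [0, 0, 0], "fingers": 1.0},
    {"dp": [0, 0, 0.5], "turn": [0, 0, 0], "fingers": 1.0},
    {"dp": [0, 0, 0.5], "turn": [0, 0, 0], "fingers": 1.0},
    {"dp": [0, 0, 0], "turn": [0, 0, 0], "fingers": 1.0},
    {"dp": [0, 0, 0], "turn": [0, 0, 0], "fingers": 1.0},
  ],
)

```text
clock: 5.87
eef_pos: [455.2, 197.2, 146.1]
tcp_rot: [-3.141, -0.002, 3.082]
contact_force: [0.5, 0.6, -1.7]
opening: 0.198
grasp_force: 59.2
```

Run:
```python
from rig import r
import cv2,numpy as np
a=r.grab_frame('side')['pixels'];b=r.grab_frame('top')['pixels']
C=np.hstack([cv2.resize(a[60:260,70:270],(399,399)),cv2.resize(b[110:290,110:290],(399,399))])
cv2.imwrite('pics/p1.png',C[:,:,::-1]);print(r.sense()['contact_force'])
```

```text
[ 0.38893828  0.13363939 -2.50903663]
```

View pics/p1.png

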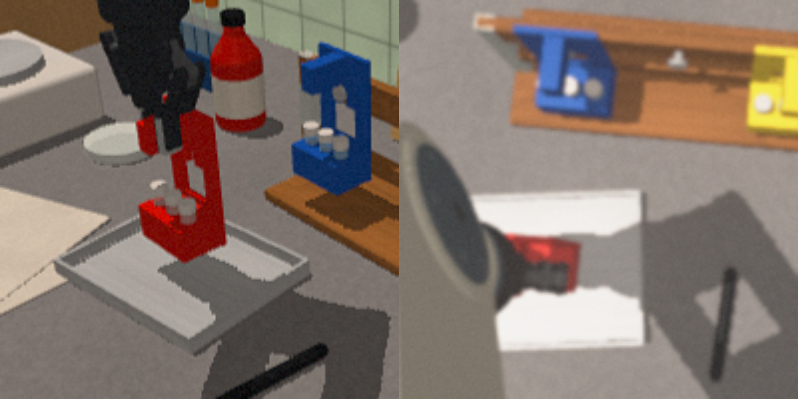

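The caddy hangs upright over the tray with clearance all round (side crop ~(185,230); top crop ~(540,265), inside the walls). Lowering it gently now.

play_rows(
  rows=[
    {"dp": [0, 0, 0.3], "turn": [0, 0, 0], "fingers": 1.0},
    {"dp": [0, 0, 0.25], "turn": [0, 0, 0], "fingers": 1.0},
    {"dp": [0, 0, 0.2], "turn": [0, 0, 0], "fingers": 1.0},
    {"dp": [0, 0, 0.07], "turn": [0, 0, 0], "fingers": 1.0},
    {"dp": [0, 0, 0], "turn": [0, 0, 0], "fingers": 1.0},
  ],
)

```text
clock: 6.38
eef_pos: [455.3, 197.0, 113.1]
tcp_rot: [-3.141, -0.001, 3.081]
contact_force: [0.0, 0.2, -1.8]
opening: 0.2
grasp_force: 59.2
```

play_rows(
  rows=[
    {"dp": [0, 0, 0.04], "turn": [0, 0, 0], "fingers": 1.0},
    {"dp": [0, 0, 0], "turn": [0, 0, 0], "fingers": 1.0},
    {"dp": [0, 0, 0], "turn": [0, 0, 0], "fingers": 1.0},
  ],
)

```text
clock: 6.63
eef_pos: [455.9, 197.4, 112.4]
tcp_rot: [3.141, 0.0, 3.082]
contact_force: [-0.3, -0.9, -0.7]
opening: 0.202
grasp_force: 59.2
```

play_rows(
  rows=[
    {"dp": [0, 0, 0.03], "turn": [0, 0, 0], "fingers": 1.0},
    {"dp": [0, 0, 0], "turn": [0, 0, 0], "fingers": 1.0},
    {"dp": [0, 0, 0], "turn": [0, 0, 0], "fingers": 1.0},
  ],
)

```text
clock: 6.88
eef_pos: [455.7, 197.4, 111.0]
tcp_rot: [3.142, 0.0, 3.082]
contact_force: [-0.6, 0.3, -2.9]
opening: 0.2
grasp_force: 59.2
```

play_rows(
  rows=[
    {"dp": [0, 0, 0.03], "turn": [0, 0, 0], "fingers": 1.0},
    {"dp": [0, 0, 0], "turn": [0, 0, 0], "fingers": 1.0},
    {"dp": [0, 0, 0], "turn": [0, 0, 0], "fingers": 1.0},
  ],
)

```text
clock: 7.13
eef_pos: [455.6, 197.3, 109.6]
tcp_rot: [-3.142, -0.0, 3.081]
contact_force: [0.9, -0.3, -3.3]
opening: 0.203
grasp_force: 59.2
```

play_rows(
  rows=[
    {"dp": [0, 0, 0.03], "turn": [0, 0, 0], "fingers": 1.0},
    {"dp": [0, 0, 0], "turn": [0, 0, 0], "fingers": 1.0},
    {"dp": [0, 0, 0], "turn": [0, 0, 0], "fingers": 1.0},
  ],
)

```text
clock: 7.38
eef_pos: [456.1, 197.5, 109.2]
tcp_rot: [3.141, 0.001, 3.082]
contact_force: [-1.0, -1.6, 6.3]
opening: 0.201
grasp_force: 60.5
```

play_rows(
  rows=[
    {"dp": [0, 0, 0.02], "turn": [0, 0, 0], "fingers": 1.0},
    {"dp": [0, 0, 0], "turn": [0, 0, 0], "fingers": 1.0},
    {"dp": [0, 0, 0], "turn": [0, 0, 0], "fingers": 1.0},
  ],
)

```text
clock: 7.63
eef_pos: [456.3, 197.5, 109.2]
tcp_rot: [3.141, 0.001, 3.082]
contact_force: [-4.3, -2.6, 16.4]
opening: 0.204
grasp_force: 62.0
```

The caddy is standing on the tray floor. I'll take the press off, ease the grip and release slowly.

play_rows(
  rows=[
    {"dp": [0, 0, -0.03], "turn": [0, 0, 0], "fingers": 1.0},
    {"dp": [0, 0, 0], "turn": [0, 0, 0], "fingers": 1.0},
    {"dp": [0, 0, 0], "turn": [0, 0, 0], "fingers": 1.0},
  ],
  force=20,
)

```text
clock: 7.88
eef_pos: [456.1, 197.5, 109.2]
tcp_rot: [3.141, 0.001, 3.082]
contact_force: [0.1, -0.6, 5.7]
opening: 0.203
grasp_force: 60.2
```

play_rows(
  rows=[
    {"dp": [0, 0, 0], "turn": [0, 0, 0], "fingers": 0.78},
    {"dp": [0, 0, 0], "turn": [0, 0, 0], "fingers": 0.75},
    {"dp": [0, 0, 0], "turn": [0, 0, 0], "fingers": 0.7},
    {"dp": [0, 0, 0], "turn": [0, 0, 0], "fingers": 0.6},
    {"dp": [0, 0, 0], "turn": [0, 0, 0], "fingers": 0.5},
  ],
)

```text
clock: 8.3
eef_pos: [455.6, 197.3, 108.7]
tcp_rot: [-3.141, -0.0, 3.082]
contact_force: [-0.8, 0.1, 0.1]
opening: 0.501
grasp_force: 0.0
```

play_rows(
  rows=[
    {"dp": [0, 0, 0], "turn": [0, 0, 0], "fingers": 0.4},
    {"dp": [0, 0, 0], "turn": [0, 0, 0], "fingers": 0.4},
  ],
)

```text
clock: 8.47
eef_pos: [455.6, 197.3, 108.8]
tcp_rot: [-3.142, -0.0, 3.082]
contact_force: [0.5, -0.1, 1.0]
opening: 0.595
grasp_force: 0.0
```

Now lift straight up, well clear, and look.

play_rows(
  rows=[
    {"dp": [0, 0, -0.2], "turn": [0, 0, 0], "fingers": 0.4},
    {"dp": [0, 0, -0.4], "turn": [0, 0, 0], "fingers": 0.4},
    {"dp": [0, 0, -0.7], "turn": [0, 0, 0], "fingers": 0.4},
    {"dp": [0, 0, -0.8], "turn": [0, 0, 0], "fingers": 0.4},
    {"dp": [0, 0, -0.8], "turn": [0, 0, 0], "fingers": 0.4},
  ],
)

```text
clock: 8.88
eef_pos: [455.2, 197.1, 226.5]
tcp_rot: [-3.141, -0.001, 3.082]
contact_force: [0.2, -0.2, -0.7]
opening: 0.604
grasp_force: 0.0
```

play_rows(
  rows=[
    {"dp": [0, 0, -0.5], "turn": [0, 0, 0], "fingers": 0.4},
    {"dp": [0, 0, 0], "turn": [0, 0, 0], "fingers": 0.4},
    {"dp": [0, 0, 0], "turn": [0, 0, 0], "fingers": 0.4},
    {"dp": [0, 0, 0], "turn": [0, 0, 0], "fingers": 0.4},
  ],
)

```text
clock: 9.22
eef_pos: [455.2, 197.1, 244.5]
tcp_rot: [-3.141, -0.0, 3.082]
contact_force: [-0.2, -0.7, -1.3]
opening: 0.601
grasp_force: 0.0
```

Run:
```python
from rig import r
import cv2,numpy as np
a=r.grab_frame('side')['pixels'];b=r.grab_frame('wrist')['pixels']
C=np.hstack([cv2.resize(a[60:260,70:370],(400,267)),cv2.resize(b,(356,267))])
cv2.imwrite('pics/p2.png',C[:,:,::-1]);s=r.sense();print(s['contact_force'],s['eef_pos'],np.abs(s['qvel']).max())
```

```text
[ 0.1805475  -0.61895764 -0.39068488] [454.87645408 196.981445   243.73291218] 0.007589636782767976
```

View pics/p2.png

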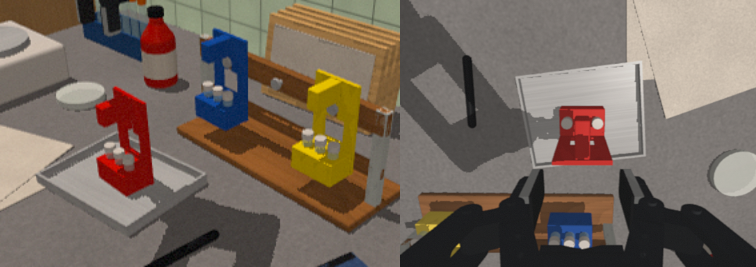

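The red caddy stands upright inside the tray (side crop ~(125,150)), blue and yellow still hang on the rack, and the gripper is clear of everything.

```bash
python3 -c "
from rig import r
print(r.sign_off())"
```

```text
the job is handed in; nothing more can be done
None
```

The red caddy is off its screw and standing upright in the wash tray, the blue and yellow caddies still hang on the rack, and the job was handed in at about 9 s with the arm clear.

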